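Snap the sprung dust cap into the wide sensor well

ROBOT

A 7-joint arm with a two-finger parallel gripper is mounted at the origin on a cart in front of the work surface, level with it; the furniture and walls round the work are solid. World frame = base frame: x ahead of the robot, y to its left, z up, the work surface at z = 0. Lengths are in m, angles in rad, forces in N, time in s.
With the tool pointing down it reaches from about 0.425 to 0.875 m from the base axis. Payload 4.7 kg.
Tool frame: the origin (TCP) lies between the finger pads; the fingertips stand 25 mm ahead of it and the grasp point (between the pads) lies 6 mm ahead of it (env.tip_reach is the distance from the TCP to the fingertips, in m); z points along the fingers, y is the line along which they close (so a half turn about z gives the same grasp; the last joint's range is limited). The gripper opens to 87 mm and grips with 3 to 60 N. Pads are 19 mm wide; open, the fingers measure 117 mm over their backs; the gripper's body (75 mm by 190 mm) begins 51 mm behind the grasp point.
Start: joints at [-1.24, 0.321, -0.07, 1.45, 0.023, 1.371, -0.057], TCP at [0.203, 0.618, 0.248] pointing down, gripper open.
Joint ranges: [-2.86, 2.86], [-0.3, 2.09], [-1.38, 1.24], [0.06, 2.45], [-1.56, 4.7], [0.09, 2.05], [-2.69, 2.69]. Speed limits (rad/s): [2.57, 2.57, 3.14, 3.14, 3.14, 3.14, 3.14].

INTERFACE

Orientations are given as [roll, pitch, yaw] about the fixed x, y, z axes, in that order (R = Rz(yaw) Ry(pitch) Rx(roll)).
In Python, from plant import env gives the robot as it stands.
- The arm moves only by the tool play_rows, never from a script. Its arguments are lists of equal length, an entry for each row: "jaw": the gripper's target within -1 to 1 (fully open at 1, half-way at 0, shut at -1); "xyz": the shift along the tool's x, y, z in mm, a list of three; "angular": the turn, a rotation vector about the tool's x, y, z in degrees, a list of three. A call has 1 to 12 rows; each row shifts and turns the commanded pose from where the row before left it, along the tool's axes as they then stand; what a row does not reach is not made up. A row lasts 1/8 s, in which the tool goes at most 62.5 mm and 10.7 degrees, less where a joint would pass 70% of its speed; a pose out of reach is approached as far as the arm can. A call with a gripper value outside its range is refused whole. The fingers move at their own pace and stop on an object; "squeeze" is the grip in N (left out, the last holds). Time passes only in rows, so rows that do not move let the fingers close. It gives the time, the measured TCP pose, the force, the opening and the grip force at its end, in the units of the state.
- env.sense(): the state, without advancing time (a new reading comes with each control period).
- env.get_image(name): name is "scene" or "top" or "wrist"; returns a dict with "img" (420x560x3 uint8, red, green, blue), "fovy" (degrees; the focal length in pixels is half the picture's height over the tangent of half this angle, whatever the lens; pixels are square), "cx", "cy" (the principal point, pixels), "R" (3x3) and "t" (3): a world point X has camera coordinates R X + t; the wrist camera has in their place "T_tool_cam" (4x4, takes a point from camera to tool coordinates, whose origin is the TCP and whose axes are the flange's). Camera axes: x right, y down, z forward; pixel columns grow to the right and rows downward; lengths in m; the calibration is good to about 2 mm. A picture is of the moment at which its call begins: read the wrist's pose just before it. There is no depth.
- env.hand_in(): hands the job in; it is judged then, once.
The state is a dict: "clock": time; "qpos": joint angles; "dq": joint speeds; "joint_efforts": joint torques, N m; "position": TCP position; "ee_rot": TCP orientation; "force": force on the tool from outside, world axes, zero at the start; "moment": the same for the moment, N m; "grip_width": opening from 0.0 (shut) to 1.0 (fully open); "finger_force": force on a finger pad.
Only numpy, scipy, OpenCV 4.12 (cv2) and the standard library are available. Lean on these libraries where they do the work, as an engineer would, in place of code of your own. Each camera call takes 0.05 s, during which the arm holds its last target. There are 200 camera calls.

TASK

Close the round sensor unit that has the wide well with the dust cap: pinch the cap's two upright finger tabs together, lift it, and set it level and centred in the mouth of the well until its flange lies on the rim. Then let the tabs spring out under the rim and take the hand away; the other unit, with the narrow well, stays open.

Things in the scene. Friction and masses are not known exactly. Their poses are not given: they have to be found in the camera images.
- cap_grip (a point): Where to grip the dust cap: on its axis, midway between its two upright finger tabs, 47 mm above the cap's lowest point, 23 mm above the flange's top and 27 mm above its underside; the tabs reach 11 mm higher. z is the cap's axis (up), y runs from tab to tab. Each tab is 20 mm wide along x and 4 mm thick; over both outer faces 50 mm when free, 22 mm when fully pinched.
- dust_cap: The dust cap, loose, grey plastic, about 0.1 kg: a round flange 88 mm across, 4 mm thick, with two finger tabs on top; it stands on the bench on its ribs. Origin at its lowest point, on the axis. Under the flange it is 20 mm deep: hooks whose tips stand 42 mm from the axis with the tabs free, 28 mm pinched, and guide ribs at +-x, 27 mm from the axis at the bottom, 34 mm at the top.
- tab_left (a joint): Inward travel (m) of the tab on the cap's +y side, with the hook below it: 0 sprung out, 0.014 fully pinched. Its spring pushes outward with 2 N at 0 and 8 N at 0.014, so a grip of 15 to 25 N on both tabs pinches them fully. With the cap fitted it rests between 0 and 0.003.
- tab_right (a joint): The same for the tab on the cap's -y side.
- wide_unit_rim (a point): Centre of the mouth of the wide well, level with its rim's top, 36 mm above the bench; z up. The unit is fixed, round, 110 mm across, white with a steel collar and a small display box in front. The mouth narrows within 4 mm from 82 to 72 mm across (the lip); from 7 mm down the well widens to 92 mm, 32 mm deep in all. The cap enters with tabs fully pinched, at any turn about z.
- narrow_unit_rim (a point): Centre of the mouth of the other unit, which looks alike but whose well is only 38 mm across at the lip: it stays open. Same height and axes.
Mind the look-alikes: they are no part of the job. There is more than one size of the dust_cap; the job needs the largest.

How it is judged:
On the way:
1. the cap is lifted off the bench by its pinched tabs (height (world z) of cap_grip above 0.085 m and value of joint each of tab_left, tab_right above 0.007 m), for 0.2 s.
At the end, for the whole second after the job is handed in: the cap sits in the wide well, centred within 7 mm, its flange on the rim within 5 mm and level within 7 degrees, both tabs sprung out under the lip (each less than 5.5 mm pinched), released and at rest (horizontal distance between cap_grip and wide_unit_rim below 0.007 m and z of cap_grip in the frame of wide_unit_rim below 0.032 m and angle between cap_grip's own z axis and vertical below 0.12 rad and value of joint each of tab_left, tab_right below 0.0055 m and linear speed of dust_cap below 0.02 m/s); the robot touches nothing.
It also fails if it takes over 40 s, if anything falls off the work surface, if the arm or the gripper's body presses on something with over 40 N, if the wrist force passes 120 N, or if a joint passes its speed limit or range.

## Working session

There is one attempt and no reset: what is moved stays moved. The work goes in short steps, Python scripts to look and compute and a tool call to move; the robot and the scene stay as the last step left them, time stands still between calls to the robot, and variables do not carry over. Pictures are saved under pics/ and viewed, at most 10 in all, crops included, and the job is handed in when it is done.

Besides the shell and the picture viewer there is one more tool, called by a JSON object that holds its "method" and its "body". play_rows: Moves the arm, as the interface text tells. Its arguments: {"type":"object","properties":{"jaw":{"type":"array"},"xyz":{"type":"array"},"angular":{"type":"array"},"squeeze":{"type":"number"}},"required":["jaw","xyz","angular"]}

```bash
mkdir -p pics; ls
python3 - <<'E'
from plant import env
import cv2
s=env.sense(); print(s)
for n in("scene","top"):
    d=env.get_image(n); cv2.imwrite(f"pics/{n}0.png",d["img"][:,:,::-1]); print(n,d["fovy"],d["cx"],d["cy"],d["R"],d["t"])
E
```

```text
pics
{'clock': 0.0, 'qpos': array([-1.23989526,  0.32187954, -0.07007705,  1.45168155,  0.0226207 ,
        1.37078611, -0.05689766]), 'dq': array([ 0.00209964, -0.00053005,  0.00104364, -0.00229826,  0.00152438,
       -0.00025951,  0.00210983]), 'joint_efforts': array([-5.37128126e-04, -4.91282344e+01, -4.04102392e-01, -3.12535536e+01,
       -6.37565064e-02,  4.35763830e-02,  1.84482592e-04]), 'position': array([0.20239218, 0.61715477, 0.2464214 ]), 'ee_rot': array([-3.13962877e+00,  1.20107261e-04,  2.82482161e+00]), 'force': array([-0.64818929, -0.13326242,  0.33325422]), 'moment': array([ 0.05871853,  0.0390259 , -0.00660286]), 'finger_force': 0.0, 'grip_width': 0.9985261127413266}
scene 56.89241489162534 276.1247061464503 212.95118286206144 [[ 0.87583289 -0.48230095 -0.01739361]
 [-0.28204951 -0.48227661 -0.82937166]
 [ 0.39161821  0.73129684 -0.55842646]] [-0.47027376  0.24364496  0.67885892]
top 49.9368193502544 282.56824561557164 210.78190123121192 [[-0.01080436 -0.99985859 -0.01288661]
 [-0.99468085  0.01206684 -0.10229559]
 [ 0.10243663  0.01171283 -0.99467057]] [0.07832733 0.57394686 1.17030663]
```

View pics/scene0.png

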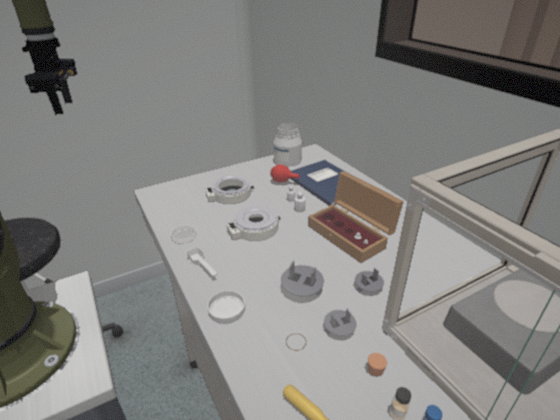

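View pics/top0.png

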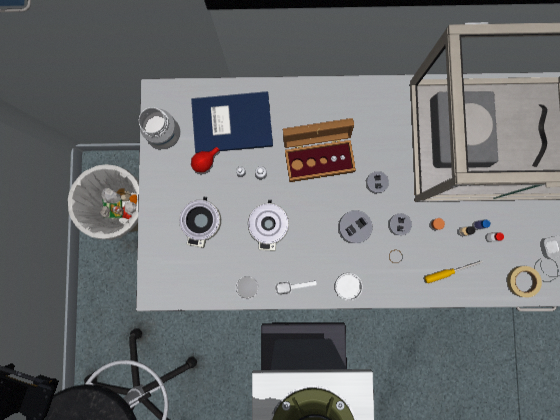

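The scene shows two units at scene px (232,189) and (256,222), and three grey caps. In the top view the candidates are:
- **Caps:** A (355,226) is large. B (400,224) and C (376,182) are small look-alikes.
- **Units:** U1 (201,221) has the wide opening, U2 (268,224) the narrow one.

By the description I choose cap A and unit U1. I'll check both in one close crop and measure them.

```bash
cat > h.py <<'E'
import numpy as np, cv2
from plant import env
def ray(d,u,v,R=None,t=None):
    f=210/np.tan(np.radians(d["fovy"]/2)); r=np.array([(u-d["cx"])/f,(v-d["cy"])/f,1.])
    R=d["R"] if R is None else R; t=d["t"] if t is None else t
    return -R.T@t, R.T@r
def onz(d,u,v,z,**k):
    o,r=ray(d,u,v,**k); return o+r*(z-o[2])/r[2]
E
python3 - <<'E'
from h import *
d=env.get_image("top"); im=d["img"][:,:,::-1]; 
a=cv2.resize(im[190:260,170:300],None,fx=5,fy=5,interpolation=2); b=cv2.resize(im[160:260,325:425],None,fx=3.5,fy=3.5,interpolation=2)
cv2.imwrite("pics/crop.png",cv2.resize(np.hstack([a,b]),None,fx=.8,fy=.8))
for n,u,v,z in(("A",355,226,.024),("B",400,224,.02),("C",376,182,.02),("U1",201,221,.036),("U2",268,224,.036)): print(n,onz(d,u,v,z).round(3))
g=cv2.cvtColor(im,6)
m=((g<140)).astype(np.uint8)
for c in cv2.findContours(m,cv2.RETR_LIST,2)[0]:
    (u,v),r=cv2.minEnclosingCircle(c)
    if 170<u<430 and 160<v<260 and r>4:
        z=.036 if u<300 else .024
        p=onz(d,u,v,z); q=onz(d,u+r,v,z); print(round(u,1),round(v,1),"diam",round(2*np.linalg.norm(p-q),3),p.round(3),cv2.contourArea(c))
E
```

```text
A [ 0.532 -0.12   0.024]
B [ 0.537 -0.241  0.02 ]
C [ 0.651 -0.181  0.02 ]
U1 [0.55  0.288 0.036]
U2 [0.54  0.111 0.036]
395.4 255.7 diam 0.037 [ 0.453 -0.225  0.024] 130.0
395.3 255.7 diam 0.038 [ 0.453 -0.224  0.024] 137.5
264.5 245.5 diam 0.027 [0.483 0.12  0.036] 38.0
193.0 241.0 diam 0.027 [0.497 0.309 0.036] 37.0
254.0 239.0 diam 0.034 [0.5   0.148 0.036] 1.0
268.1 223.5 diam 0.024 [0.541 0.11  0.036] 56.0
267.9 222.9 diam 0.038 [0.542 0.111 0.036] 149.0
399.4 223.9 diam 0.064 [ 0.537 -0.238  0.024] 369.0
354.6 226.5 diam 0.093 [ 0.531 -0.119  0.024] 817.0
209.5 228.5 diam 0.108 [0.529 0.265 0.036] 26.5
200.1 219.4 diam 0.079 [0.554 0.29  0.036] 553.5
260.5 174.0 diam 0.031 [0.674 0.13  0.036] 21.0
376.6 181.7 diam 0.063 [ 0.651 -0.182  0.024] 363.0
241.0 172.5 diam 0.025 [0.678 0.182 0.036] 11.5
279.5 209.5 diam 1.832 [0.578 0.08  0.036] 134717.0
```

View pics/crop.png

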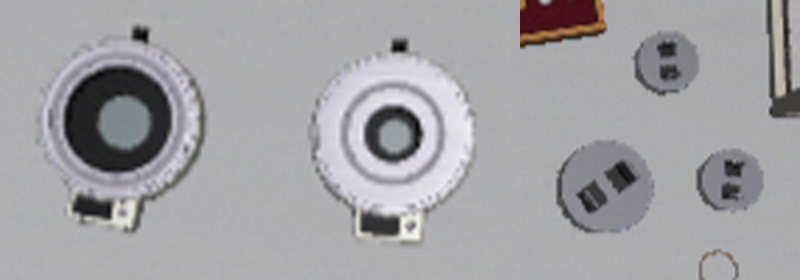

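The crop confirms it. The left unit (crop 120,120) has the wide dark well. The large disc (605,187) with tabs running from lower-left to upper-right is the largest cap, at about 88 mm. Next I plan the approach.

```bash
cat >> h.py <<'E'
def arc(goal,yaw1,n,start=None):
    s=env.sense(); p=np.array(s["position"]) if start is None else np.array(start[:3],float); y=np.degrees(s["ee_rot"][2]) if start is None else start[3]
    goal=np.array(goal,float); pol=lambda q:np.array([np.hypot(q[0],q[1]),np.arctan2(q[1],q[0]),q[2]])
    a,b=pol(p),pol(goal); X=[];A=[]; st=round((y-yaw1)/n,1)
    for i in range(1,n+1):
        c=a+(b-a)*i/n; g=np.array([c[0]*np.cos(c[1]),c[0]*np.sin(c[1]),c[2]])
        w=np.radians(y); T=np.array([[np.cos(w),np.sin(w),0],[np.sin(w),-np.cos(w),0],[0,0,-1]])
        k=np.round(T.T@(g-p)*1000,0); X.append(k.astype(int).tolist()); A.append([0,0,st]); p=p+T@k/1000; y-=st
    print("xyz",X,"\nang",A,"\nend",p.round(4),y)
E
python3 - <<'E'
from h import *
arc([.532,-.119,.22],32.7,18)
E
```

```text
xyz [[-53, -8, 1], [-52, -6, 2], [-52, -3, 1], [-52, -1, 2], [-52, 1, 1], [-50, 3, 2], [-50, 6, 1], [-50, 7, 2], [-48, 9, 1], [-48, 12, 2], [-47, 13, 1], [-45, 15, 2], [-45, 17, 1], [-43, 19, 2], [-42, 20, 1], [-41, 22, 2], [-39, 23, 1], [-38, 24, 2]] 
ang [[0, 0, np.float64(7.2)], [0, 0, np.float64(7.2)], [0, 0, np.float64(7.2)], [0, 0, np.float64(7.2)], [0, 0, np.float64(7.2)], [0, 0, np.float64(7.2)], [0, 0, np.float64(7.2)], [0, 0, np.float64(7.2)], [0, 0, np.float64(7.2)], [0, 0, np.float64(7.2)], [0, 0, np.float64(7.2)], [0, 0, np.float64(7.2)], [0, 0, np.float64(7.2)], [0, 0, np.float64(7.2)], [0, 0, np.float64(7.2)], [0, 0, np.float64(7.2)], [0, 0, np.float64(7.2)], [0, 0, np.float64(7.2)]] 
end [ 0.5321 -0.1183  0.2197] 32.24898078402384
```

{"method": "play_rows", "body": {"jaw": [1, 1, 1, 1, 1, 1, 1, 1, 1], "xyz": [[-53, -8, 1], [-52, -6, 2], [-52, -3, 1], [-52, -1, 2], [-52, 1, 1], [-50, 3, 2], [-50, 6, 1], [-50, 7, 2], [-48, 9, 1]], "angular": [[0, 0, 7.2], [0, 0, 7.2], [0, 0, 7.2], [0, 0, 7.2], [0, 0, 7.2], [0, 0, 7.2], [0, 0, 7.2], [0, 0, 7.2], [0, 0, 7.2]], "squeeze": 20}}

```text
clock: 1.27
position: [0.5196, 0.2942, 0.2341]
ee_rot: [-3.141, 0.0, 1.689]
force: [-0.5, 0.1, 0.0]
grip_width: 0.999
finger_force: 0.0
```

{"method": "play_rows", "body": {"jaw": [1, 1, 1, 1, 1, 1, 1, 1, 1, 1], "xyz": [[-48, 12, 2], [-47, 13, 1], [-45, 15, 2], [-45, 17, 1], [-43, 19, 2], [-42, 20, 1], [-41, 22, 2], [-39, 23, 1], [-38, 24, 2], [0, 0, 0]], "angular": [[0, 0, 7.2], [0, 0, 7.2], [0, 0, 7.2], [0, 0, 7.2], [0, 0, 7.2], [0, 0, 7.2], [0, 0, 7.2], [0, 0, 7.2], [0, 0, 7.2], [0, 0, 0]]}}

```text
clock: 2.52
position: [0.5304, -0.1227, 0.2206]
ee_rot: [3.141, 0.001, 0.555]
force: [-0.2, 0.8, 0.1]
grip_width: 0.997
finger_force: 0.0
```

Run:
```python
from h import *
env.sense(); s=env.sense(); d=env.get_image("wrist"); np.savez("w1.npz",**{k:d[k] for k in d},pos=s["position"],rot=s["ee_rot"])
print(s["clock"],s["position"],s["ee_rot"],s["qpos"],d["T_tool_cam"],d["fovy"],d["cx"],d["cy"])
cv2.imwrite("pics/w1.png",d["img"][:,:,::-1])
```

```text
2.525 [ 0.53042547 -0.12266327  0.22057149] [3.14096429e+00 8.58824506e-04 5.54722688e-01] [-0.45571142  0.12228169  0.68855898  1.77453409 -0.08005231  1.27351169
 -0.76339269] [[-6.96529160e-04 -9.55447391e-01 -2.95160631e-01  8.13832955e-02]
 [ 9.99999741e-01 -6.11696458e-04 -3.79743038e-04  5.33696617e-04]
 [ 1.82275782e-04 -2.95160819e-01  9.55447569e-01 -1.37117982e-01]
 [ 0.00000000e+00  0.00000000e+00  0.00000000e+00  1.00000000e+00]] 63.476297635845214 280.1876803000673 214.49585456631817
```

View pics/w1.png

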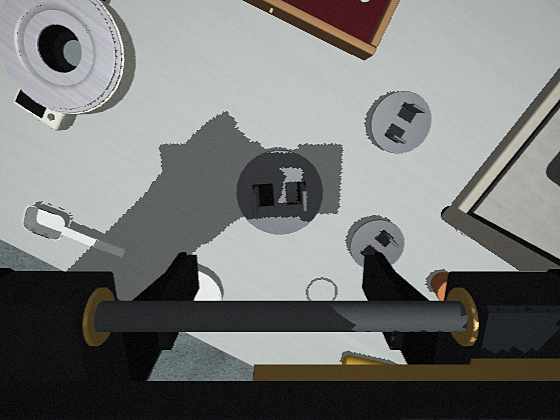

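The wrist view shows cap A at (280,193), its tabs at about (264,195) and (296,190), lying nearly along the image horizontal (tool y). I'll enlarge it for edge points.

Run:
```python
from h import *
d=np.load("w1.npz"); c=d["img"][140:245,220:340,::-1]
c=np.clip(c.astype(float)*1.8,0,255).astype(np.uint8)
c=cv2.resize(c,None,fx=5,fy=5,interpolation=0)
for i in range(0,120,20): cv2.putText(c,str(220+i),(i*5,10),0,.4,(0,0,255)); cv2.line(c,(i*5,0),(i*5,525),(0,0,120),1)
for i in range(0,105,20): cv2.putText(c,str(140+i),(0,i*5+10),0,.4,(0,0,255)); cv2.line(c,(0,i*5),(600,i*5),(0,0,120),1)
cv2.imwrite("pics/w1c.png",c)
```

```text
(no output)
```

View pics/w1c.png

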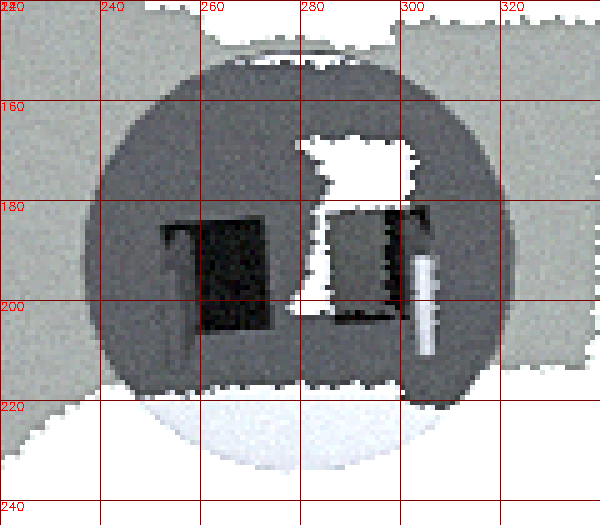

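```bash
cat >> h.py <<'E'
from scipy.spatial.transform import Rotation as Ro
def wcam(pos,rot,T):
    W=np.eye(4); W[:3,:3]=Ro.from_euler("xyz",rot).as_matrix(); W[:3,3]=pos; C=np.linalg.inv(W@T); return dict(R=C[:3,:3],t=C[:3,3])
E
python3 - <<'E'
from h import *
f=np.load("w1.npz"); d={k:f[k] for k in("fovy","cx","cy")}; k=wcam(f["pos"],f["rot"],f["T_tool_cam"])
P=lambda u,v,z:onz(d,u,v,z,**k)[:2]*1000
e=[(236.5,190),(322.5,190),(280,233.5),(242,167),(317,167),(247,219.5),(310,220.5)]
q=np.array([P(u,v,.024) for u,v in e])
A=np.c_[2*q,np.ones(len(q))]; x=np.linalg.lstsq(A,(q**2).sum(1),rcond=None)[0]; c=x[:2]; print("centre",c,"R",np.sqrt(x[2]+c@c), np.linalg.norm(q-c,axis=1).round(1))
for n,a,b,z in(("slots",(260,205.5),(300,203.8),.024),("slot top",(265,183.5),(293,182),.024),("tabs",(255.5,213),(305,211),.058)):
    v=P(*b,z)-P(*a,z); print(n,np.linalg.norm(v),"yaw",np.degrees(np.arctan2(v[0],-v[1])))
print("tab mid",(P(255.5,201,.058)+P(305,201,.058))/2)
# top camera
t=env.get_image("top")
o,r=None,None
print("now yaw",np.degrees(f["rot"][2]))
E
```

```text
centre [ 531.97866244 -121.37649498] R 44.164609708338546 [43.2 43.4 44.7 44.6 44.8 44.5 43.9]
slots 40.822658960458725 yaw 34.26120916890855
slot top 28.03643620749486 yaw 34.85767351823861
tabs 45.66915253654804 yaw 34.1523063803063
tab mid [ 532.05377122 -122.34059665]
now yaw 31.783268832657896
```

Flange radius comes out at 44.2 mm (expected 44), so the cap centre is (0.532, -0.1214) and its yaw is 34.5°. Descending.

{"method": "play_rows", "body": {"jaw": [1, 1, 1, 1, 1, 1], "xyz": [[2, 0, 30], [0, 0, 40], [0, 0, 40], [0, 0, 20], [0, 0, 0], [0, 0, 0]], "angular": [[0, 0, -2.7], [0, 0, 0], [0, 0, 0], [0, 0, 0], [0, 0, 0], [0, 0, 0]]}}

```text
clock: 3.38
position: [0.5349, -0.116, 0.0914]
ee_rot: [3.141, -0.001, 0.612]
force: [0.4, -0.3, 1.0]
grip_width: 1.003
finger_force: 0.0
```

{"method": "play_rows", "body": {"jaw": [1, 1], "xyz": [[0, 0, 0], [0, 0, 0]], "angular": [[0, 0, 0], [0, 0, 0]]}}

```text
clock: 3.62
position: [0.5345, -0.1168, 0.0915]
ee_rot: [3.141, -0.002, 0.61]
force: [0.9, 0.0, 0.5]
grip_width: 1.003
finger_force: 0.0
```

Run:
```python
from h import *
s=env.sense(); d=env.get_image("wrist"); np.savez("w2.npz",**{k:d[k] for k in d},pos=s["position"],rot=s["ee_rot"])
print(s["clock"],s["position"],s["ee_rot"],s["dq"].round(4)); s=env.sense(); print(s["position"])
c=np.clip(d["img"][:,:,::-1].astype(float)*1.6,0,255).astype(np.uint8)
cv2.imwrite("pics/w2.png",c)
```

```text
3.625 [ 0.53450107 -0.11677555  0.09146008] [ 3.14085406e+00 -1.58490552e-03  6.10293600e-01] [ 0.0028  0.0023  0.0006  0.0043 -0.0012 -0.0008  0.0007]
[ 0.53432812 -0.11680835  0.0912674 ]
```

View pics/w2.png

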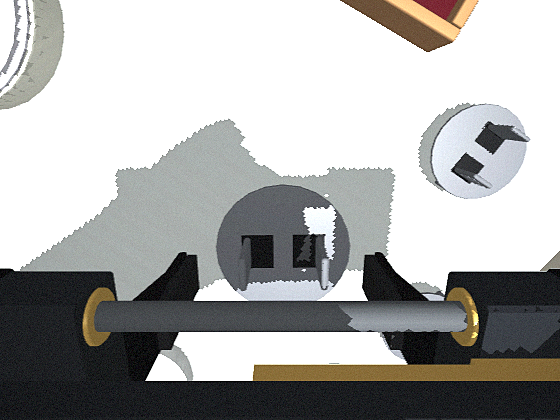

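The flange spans columns 216–350 (centre 283 against axis 280), so the cap lies about 2 mm along +tool y and 5 mm along -tool x. That agrees with the first measurement, so I go down to the grip height, TCP z of 0.054.

{"method": "play_rows", "body": {"jaw": [1, 1, 1, 1, 1], "xyz": [[-5, 2, 0], [0, 0, 20], [0, 0, 17.5], [0, 0, 0], [0, 0, 0]], "angular": [[0, 0, 0], [0, 0, 0], [0, 0, 0], [0, 0, 0], [0, 0, 0]]}}

```text
clock: 4.3
position: [0.5311, -0.1216, 0.0533]
ee_rot: [3.141, -0.0, 0.61]
force: [0.5, 0.2, -0.0]
grip_width: 1.003
finger_force: 0.0
```

{"method": "play_rows", "body": {"jaw": [0.3, 0, -0.3, -0.5, -0.7, -1, -1, -1], "xyz": [[0, 0, 0], [0, 0, 0], [0, 0, 0], [0, 0, 0], [0, 0, 0], [0, 0, 0], [0, 0, 0], [0, 0, 0]], "angular": [[0, 0, 0], [0, 0, 0], [0, 0, 0], [0, 0, 0], [0, 0, 0], [0, 0, 0], [0, 0, 0], [0, 0, 0]], "squeeze": 22}}

```text
clock: 5.3
position: [0.531, -0.1214, 0.0534]
ee_rot: [-3.142, -0.0, 0.61]
force: [-1.2, -0.2, 4.0]
grip_width: 0.235
finger_force: 22.0
```

{"method": "play_rows", "body": {"jaw": [-1, -1, -1, -1, -1, -1], "xyz": [[0, 0, -10], [0, 0, -30], [0, 0, -40], [0, 0, -20], [0, 0, 0], [0, 0, 0]], "angular": [[0, 0, 0], [0, 0, 0], [0, 0, 0], [0, 0, 0], [0, 0, 0], [0, 0, 0]]}}

```text
clock: 6.05
position: [0.5302, -0.1211, 0.1521]
ee_rot: [-3.14, 0.001, 0.61]
force: [-0.2, 0.2, -1.1]
grip_width: 0.234
finger_force: 22.0
```

Run:
```python
from h import *
# first hover 90 mm short of the well (robot side -> well visible ahead of camera)
s=env.sense(); print(s["position"],np.degrees(s["ee_rot"]),s["force"],s["grip_width"],s["finger_force"])
arc([.552,.289,.16],75,11)
```

```text
[ 0.53018022 -0.12110212  0.15210899] [-1.79936541e+02  5.84063179e-02  3.49537144e+01] [-0.16048733  0.1897339  -1.09241397] 0.23359253171685523 21.999777853488922
xyz [[30, -19, -1], [31, -20, 0], [31, -20, -1], [31, -20, -1], [32, -21, -1], [31, -21, 0], [32, -22, -1], [33, -21, -1], [33, -23, 0], [33, -22, -1], [33, -23, -1]] 
ang [[0, 0, np.float64(-3.6)], [0, 0, np.float64(-3.6)], [0, 0, np.float64(-3.6)], [0, 0, np.float64(-3.6)], [0, 0, np.float64(-3.6)], [0, 0, np.float64(-3.6)], [0, 0, np.float64(-3.6)], [0, 0, np.float64(-3.6)], [0, 0, np.float64(-3.6)], [0, 0, np.float64(-3.6)], [0, 0, np.float64(-3.6)]] 
end [0.5522 0.2891 0.1601] 74.5537144121395
```

{"method": "play_rows", "body": {"jaw": [-1, -1, -1, -1, -1, -1, -1, -1, -1, -1, -1], "xyz": [[30, -19, -1], [31, -20, 0], [31, -20, -1], [31, -20, -1], [32, -21, -1], [31, -21, 0], [32, -22, -1], [33, -21, -1], [33, -23, 0], [0, 0, 0], [0, 0, 0]], "angular": [[0, 0, -3.6], [0, 0, -3.6], [0, 0, -3.6], [0, 0, -3.6], [0, 0, -3.6], [0, 0, -3.6], [0, 0, -3.6], [0, 0, -3.6], [0, 0, -3.6], [0, 0, 0], [0, 0, 0]]}}

```text
clock: 7.42
position: [0.5715, 0.2114, 0.159]
ee_rot: [3.141, 0.001, 1.177]
force: [0.6, -0.9, -1.7]
grip_width: 0.233
finger_force: 22.0
```

Run:
```python
from h import *
s=env.sense(); d=env.get_image("wrist"); np.savez("w3.npz",**{k:d[k] for k in d},pos=s["position"],rot=s["ee_rot"])
print(s["clock"],s["position"],s["ee_rot"],s["grip_width"],s["dq"].round(3))
c=np.clip(d["img"][:,:,::-1].astype(float),0,255).astype(np.uint8)
cv2.imwrite("pics/w3.png",c)
```

```text
7.425 [0.57147123 0.21139773 0.15904285] [3.14121226e+00 7.11433794e-04 1.17650863e+00] 0.23282778869813456 [ 0.021 -0.008  0.023  0.006  0.    -0.001  0.001]
```

View pics/w3.png

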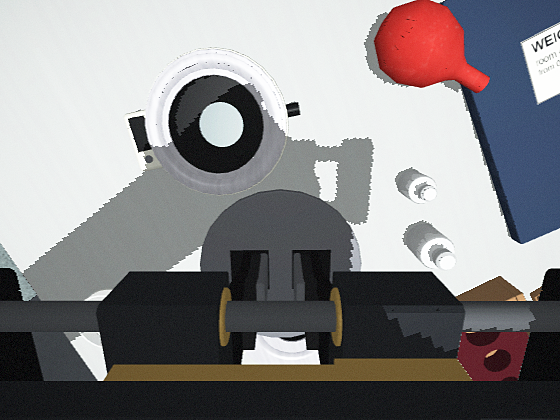

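Run:
```python
from h import *
f=np.load("w3.npz"); d={k:f[k] for k in("fovy","cx","cy")}; k=wcam(f["pos"],f["rot"],f["T_tool_cam"])
g=cv2.medianBlur(cv2.cvtColor(f["img"],cv2.COLOR_RGB2GRAY),3)
print(g[125,140:300:4],g[225,180:380:4])
def fit(px,z,n):
    q=np.array([onz(d,u,v,z,**k)[:2]*1000 for u,v in px]); 
    for _ in range(3):
        A=np.c_[2*q,np.ones(len(q))]; x=np.linalg.lstsq(A,(q**2).sum(1),rcond=None)[0]; c=x[:2]; R=np.sqrt(x[2]+c@c); e=abs(np.linalg.norm(q-c,axis=1)-R); q=q[e<max(1.,2*np.median(e))]
    print(n,c.round(1),"R",R.round(1),"res",np.median(e).round(2),len(q)); return c
th=100
m=((g<th)*255).astype(np.uint8)
for c in cv2.findContours(m[:188],cv2.RETR_EXTERNAL,cv2.CHAIN_APPROX_NONE)[0]:
    (u,v),r=cv2.minEnclosingCircle(c)
    if abs(u-216)<12 and abs(v-124)<12 and r>30: 
        h=cv2.convexHull(c)[:,0]; print(u,v,r); w=fit(h,.032,"lip")
L=[]
for v in range(198,256,2):
    r=np.where(m[v,190:375])[0]+190; L+= [(r[0]-.5,v),(r[-1]+.5,v)]
for u in range(240,320,4): L.append((u,np.where(m[184:215,u])[0][0]+183.5))
c=fit(L,f["pos"][2]-.0294,"flange")
p=f["pos"][:2]*1000; y=f["rot"][2]
T=np.array([[np.cos(y),np.sin(y)],[np.sin(y),-np.cos(y)]])
print("cap-tcp tool",T.T@(c-p)," move tool",T.T@(w-c))
```

```text
[ 43  79 241 251 234 219 248 177  19  25  55  59  62  18  17 217 217 217
 220 223 224 225 227 228 229 233  18  24  22  23  23 143 140 135 137 255
 255 246 242 242] [139 139 140 138 142 141 140 142  77  80  82  80  80  79  80  82  80  79
  79  79  79  79  80  79  78  79  78  79  77  81  80  80  79  81  80  80
  78  80  77  80  80  79  78 249 249 245 244 243 243 242]
214.88009643554688 124.26017761230469 49.949493408203125
lip [553.8 293.9] R 35.7 res 0.09 42
flange [571.7 212.2] R 42.2 res 0.15 62
cap-tcp tool [ 0.82293623 -0.08306745]  move tool [ 68.56611808 -47.94937   ]
```

Run:
```python
from h import *
f=np.load("w3.npz"); d={k:f[k] for k in("fovy","cx","cy")}; k=wcam(f["pos"],f["rot"],f["T_tool_cam"])
g=cv2.medianBlur(cv2.cvtColor(f["img"],cv2.COLOR_RGB2GRAY),3); m=g<100
L=[]
for v in range(198,256,2):
    r=np.where(m[v,190:375])[0]+190; L+= [(r[0]-.5,v),(r[-1]+.5,v)]
p=f["pos"][:2]*1000; y=f["rot"][2]; T=np.array([[np.cos(y),np.sin(y)],[np.sin(y),-np.cos(y)]])
for z in(.0294,.033,.0365):
    q=np.array([onz(d,u,v,f["pos"][2]-z,**k)[:2]*1000 for u,v in L]); A=np.c_[2*q,np.ones(len(q))]; x=np.linalg.lstsq(A,(q**2).sum(1),rcond=None)[0]; c=x[:2]; R=np.sqrt(x[2]+c@c)
    e=np.linalg.norm(q-c,axis=1)-R; print(z,T.T@(c-p),R,e[::8].round(2),e[1::8].round(2))
s=env.get_image("scene")
F=210/np.tan(np.radians(s["fovy"]/2))
for z in(.13,):
    X=s["R"]@np.array([.5715,.2115,z])+s["t"]; u,v=F*X[:2]/X[2]+[s["cx"],s["cy"]]; print(u,v)
u,v=int(u),int(v); cv2.imwrite("pics/s3.png",cv2.resize(s["img"][max(0,v-70):v+50,max(0,u-70):u+70,::-1],None,fx=5,fy=5,interpolation=0)); print(max(0,v-70),u-70)
```

```text
0.0294 [ 3.33717705 -0.53016698] 40.666956268959865 [-0.95 -1.   -0.38 -0.37 -0.07  0.42  1.01  1.12] [ 0.05  0.32  0.78  0.92  1.31 -0.12 -1.11 -1.6 ]
0.033 [ 1.65338464 -0.54823954] 41.54645063565238 [-0.97 -1.02 -0.39 -0.37 -0.07  0.42  1.03  1.14] [ 0.05  0.32  0.79  0.94  1.34 -0.12 -1.13 -1.63]
0.0365 [ 0.01636424 -0.56581008] 42.40151460327041 [-0.99 -1.04 -0.4  -0.38 -0.07  0.43  1.05  1.16] [ 0.05  0.33  0.81  0.96  1.37 -0.13 -1.16 -1.66]
246.99373497239668 162.81408783798156
92 176
```

View pics/s3.png

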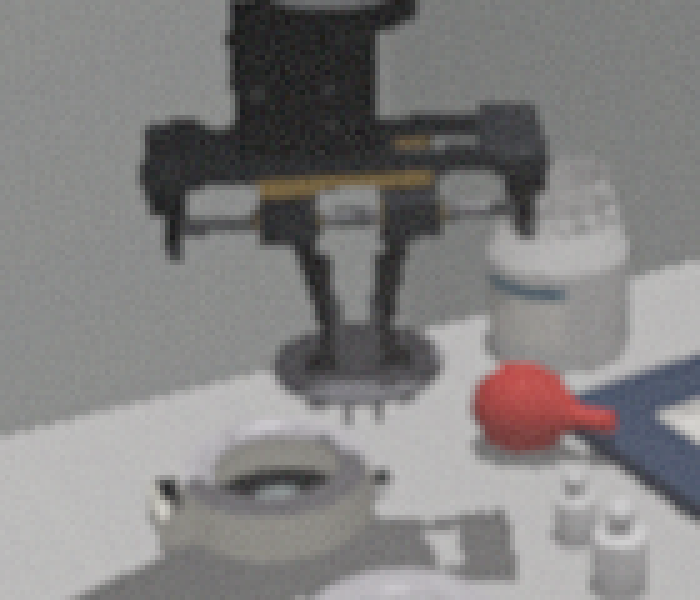

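The scene crop shows the cap held level in the jaws, its flange at about px (247,164). The prediction was (247,163), so it hasn't sagged. The small fitted radius comes from the sunlit sliver on the flange's right edge that the mask missed. I'll refit with R fixed at 44 mm, leaving out the right side.

Run:
```python
from h import *
from scipy.optimize import least_squares
f=np.load("w3.npz"); d={k:f[k] for k in("fovy","cx","cy")}; k=wcam(f["pos"],f["rot"],f["T_tool_cam"])
g=cv2.medianBlur(cv2.cvtColor(f["img"],cv2.COLOR_RGB2GRAY),3); m=g<100
L=[(np.where(m[v,190:375])[0][0]+189.5,v) for v in range(198,262,2)]+[(u,np.where(m[184:215,u])[0][0]+183.5) for u in range(240,320,4)]
p=f["pos"][:2]*1000; y=f["rot"][2]; T=np.array([[np.cos(y),np.sin(y)],[np.sin(y),-np.cos(y)]])
print(g[240:262:7,335:370])
for z in(.0294,.0314):
    q=np.array([onz(d,u,v,f["pos"][2]-z,**k)[:2]*1000 for u,v in L])
    r=least_squares(lambda c:np.linalg.norm(q-c,axis=1)-44,p); e=r.fun; print(z,T.T@(r.x-p),e[::4].round(1), "to well",T.T@(np.array([553.8,293.9])-r.x))
s=env.sense(); print(s["position"]*1000-f["pos"]*1000)
```

```text
[[ 77  80  81  78  78  78  78  80  80  80  79  77  77  73  73 127 200 204
  194 192 179 179 235 243 243 243 243 243 243 243 243 243 243 243 243]
 [ 79  79  79  78  78  78  80  79  79  78  79  79  79  79  78  76  73  78
  129 190 190 187 183 183 218 244 244 243 243 242 242 242 242 243 242]
 [ 78  79  80  80  80  79  79  79  79  80  80  80  80  79  74  73  79 125
  185 186 185 186 186 182 182 219 243 243 242 242 242 243 243 243 243]
 [ 79  78  78  77  77  77  77  78  78  78  78  78  78  74  73 111 186 186
  182 181 181 182 182 182 181 181 218 245 245 243 242 242 242 242 242]]
0.0294 [-0.98517199  0.92514195] [ 0.2 -0.   0.3 -0.  -0.1  0.   0.2 -0.1  0.4  0.1  0.  -0.1 -0.3] to well [ 70.36866726 -48.93376619]
0.0314 [-1.45860395  0.60891568] [ 0.2 -0.1  0.2 -0.  -0.1  0.   0.3 -0.   0.3  0.1 -0.  -0.1 -0.2] to well [ 70.84209922 -48.61753992]
[ 0.37373751 -1.47754521  0.06740071]
```

{"method": "play_rows", "body": {"jaw": [-1, -1, -1, -1, -1, -1, -1], "xyz": [[24, -16, 0], [24, -17, 20], [23, -16, 30], [0, 0, 0], [0, 0, 0], [0, 0, 0], [0, 0, 0]], "angular": [[0, 0, 0], [0, 0, 0], [0, 0, 0], [0, 0, 0], [0, 0, 0], [0, 0, 0], [0, 0, 0]]}}

```text
clock: 8.4
position: [0.5547, 0.2946, 0.1101]
ee_rot: [3.14, -0.001, 1.174]
force: [-0.3, -0.1, -1.2]
grip_width: 0.233
finger_force: 22.0
```

Run:
```python
from h import *
P=[]
for i in range(4):
    s=env.sense(); P.append(s["position"]); d=env.get_image("wrist")
P=np.array(P); print(P.round(4),s["ee_rot"],s["force"],s["clock"])
p=P.mean(0)[:2]*1000; y=s["ee_rot"][2]; T=np.array([[np.cos(y),np.sin(y)],[np.sin(y),-np.cos(y)]])
print("need tool",T.T@([553.6,295.1]-p))
cv2.imwrite("pics/w4.png",d["img"][:,:,::-1])
```

```text
[[0.5547 0.2946 0.1101]
 [0.5544 0.2949 0.1099]
 [0.5542 0.2951 0.1097]
 [0.554  0.2953 0.1096]] [ 3.14114391e+00 -7.06156462e-04  1.17486718e+00] [-0.73402733 -0.00722936 -1.13278943] 8.55
need tool [-0.14654182 -0.72972064]
```

View pics/w4.png

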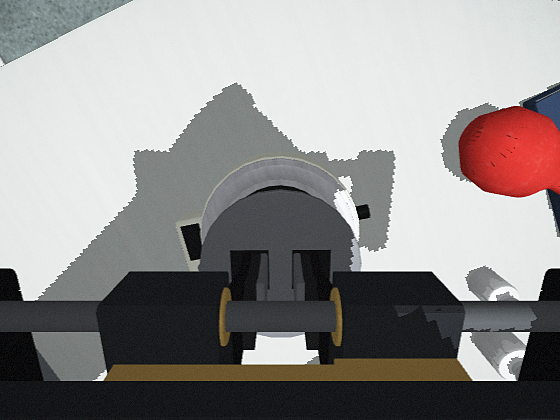

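The wrist view shows the cap (columns 201–360) concentric with the unit (202–362). I lower it, watching the force.

{"method": "play_rows", "body": {"jaw": [-1, -1, -1, -1, -1], "xyz": [[0, -0.5, 10], [0, 0, 10], [0, 0, 5], [0, 0, 5], [0, 0, 0]], "angular": [[0, 0, 0], [0, 0, 0], [0, 0, 0], [0, 0, 0], [0, 0, 0]]}}

```text
clock: 9.22
position: [0.553, 0.2956, 0.0785]
ee_rot: [-3.141, 0.001, 1.175]
force: [-0.6, 0.3, -1.0]
grip_width: 0.236
finger_force: 22.0
```

{"method": "play_rows", "body": {"jaw": [-1, -1, -1, -1, -1], "xyz": [[0, 0, 3], [0, 0, 3], [0, 0, 2], [0, 0, 2], [0, 0, 0]], "angular": [[0, 0, 0], [0, 0, 0], [0, 0, 0], [0, 0, 0], [0, 0, 0]]}}

```text
clock: 9.85
position: [0.5533, 0.2958, 0.0695]
ee_rot: [3.142, -0.0, 1.175]
force: [-1.2, 0.4, 1.4]
grip_width: 0.235
finger_force: 22.0
```

{"method": "play_rows", "body": {"jaw": [-1, -1, -1], "xyz": [[0, 0, 1], [0, 0, 1], [0, 0, 0]], "angular": [[0, 0, 0], [0, 0, 0], [0, 0, 0]]}}

```text
clock: 10.22
position: [0.5534, 0.2958, 0.0694]
ee_rot: [-3.141, -0.001, 1.175]
force: [-4.5, -2.5, 13.1]
grip_width: 0.235
finger_force: 22.0
```

It is seated: the force rises at exactly the predicted height. Now I open the jaws, then withdraw.

{"method": "play_rows", "body": {"jaw": [-0.3, 0, 0.3, 0.6, 0.8, 0.8], "xyz": [[0, 0, 0], [0, 0, 0], [0, 0, 0], [0, 0, 0], [0, 0, 0], [0, 0, 0]], "angular": [[0, 0, 0], [0, 0, 0], [0, 0, 0], [0, 0, 0], [0, 0, 0], [0, 0, 0]]}}

```text
clock: 10.98
position: [0.5531, 0.2957, 0.0667]
ee_rot: [-3.141, 0.0, 1.176]
force: [0.3, 1.2, -0.5]
grip_width: 0.831
finger_force: 0.0
```

{"method": "play_rows", "body": {"jaw": [0.8, 0.8, 0.8, 0.8, 0.8, 0.8], "xyz": [[0, 0, -10], [0, 0, -30], [0, 0, -40], [-20, 0, -40], [-30, 0, 0], [0, 0, 0]], "angular": [[0, 0, 0], [0, 0, 0], [0, 0, 0], [0, 0, 0], [0, 0, 0], [0, 0, 0]]}}

```text
clock: 11.72
position: [0.5344, 0.2472, 0.1886]
ee_rot: [3.14, -0.001, 1.172]
force: [0.1, -0.5, 0.5]
grip_width: 0.901
finger_force: 0.0
```

Run:
```python
from h import *
s=env.sense(); d=env.get_image("wrist"); print(s["position"],s["ee_rot"],s["force"])
np.savez("w5.npz",**{k:d[k] for k in d},pos=s["position"],rot=s["ee_rot"])
sc=env.get_image("scene")["img"][140:240,180:300]
a=cv2.resize(sc,(480,400),interpolation=0); b=cv2.resize(d["img"][:280,130:410],(320,320)); b=cv2.copyMakeBorder(b,0,80,0,0,0)
cv2.imwrite("pics/end.png",np.hstack([a,b])[:,:,::-1])
```

```text
[0.53437028 0.24720238 0.18860866] [ 3.14049977e+00 -1.22475918e-03  1.17207944e+00] [ 0.14676118 -0.49748639  0.48829724]
```

View pics/end.png

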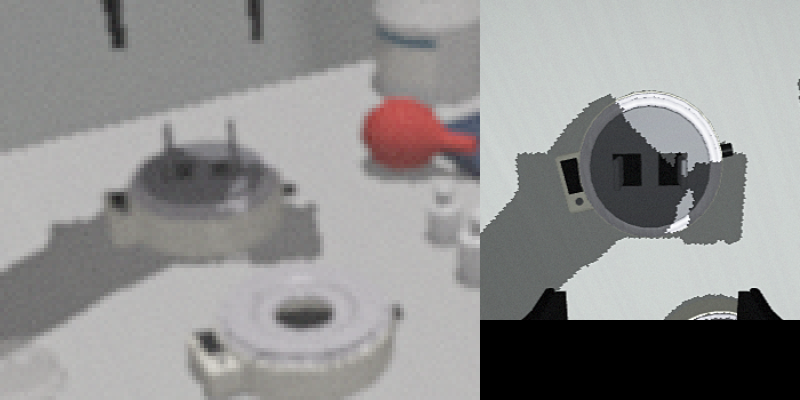

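The cap lies flat and concentric on the wide unit with both tabs sprung out symmetrically, the hand is clear, and the narrow unit is open.

```bash
python3 -c "
from plant import env
print(env.hand_in())"
```

```text
the job is handed in; nothing more can be done
None
```

I fitted the largest dust cap in the wide well and handed the job in. The last pictures show it level and centred on the rim, tabs sprung out, hand clear and narrow unit open; no verdict came back.

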